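# Slide the loaded sled down the step to the sanding pad

### The arm

A 6-joint arm with a two-finger parallel gripper is mounted at the origin on the work surface. World frame = base frame: x ahead of the robot, y to its left, z up, the work surface at z = 0. Lengths are in m, angles in degrees, forces in N, time in s.
With the tool pointing down it reaches from about 0.35 to 0.875 m from the base axis. Payload 4.2 kg.
Tool frame: the origin (TCP) lies on the centre line of the jaws, within the pads' length; the fingertips stand tip_reach ahead of it and the grasp point (between the pads) is the TCP (tip_reach is the distance from the TCP to the fingertips, in m); z points along the fingers, y is the line along which they close (so a half turn about z gives the same grasp; the last joint's range is limited). The gripper opens to 87 mm and grips with 3 to 60 N. Pads are 19 mm wide; open, the fingers measure 117 mm over their backs; the gripper's body (75 mm by 190 mm) begins 51 mm behind the grasp point.
Start: joints at [89.989, 22.042, 0.453, 0, -68.411, -14.817], TCP at [0.16, 0.604, 0.242] pointing down, gripper open.
Joint ranges: [-179.83, 179.83], [-69.29, 118.12], [-61.27, 80.66], [-181.25, 117.63], [-171.15, -9.14], [-177.46, 177.46]. Speed limits (degrees/s): [159.86, 159.86, 180, 180, 180, 180].

### API

Orientations are given as a 3x3 rotation matrix whose columns are the frame's x, y, z axes.
In Python, from station import sense, capture, finish_job, tip_reach gives the robot as it stands.
- The arm moves only by the tool arm_command, never from a script. Its argument "deltas" is a list of rows, each a list of 7 numbers: the turn, a rotation vector about the tool's x, y, z in rad, then the shift along the tool's x, y, z in cm, then the closure, from -1 (fully open) to 1 (shut), so that 0 is half open. In form: [[rx, ry, rz, dx, dy, dz, hand], ...]. A call has 1 to 8 rows; each row is the pose to reach, as a shift and turn from the pose commanded when the call began, along the tool's axes at that moment; what a row does not reach only later rows make up. A row lasts 1/12 s, in which the tool goes at most 41.7 mm and 7.16 degrees, less where a joint would pass 70% of its speed; a pose out of reach is approached as far as the arm can. A call with a gripper value outside its range is refused whole. The fingers move at their own pace and stop on an object; the grip force is fixed at half the most. Time passes only in rows, so rows that repeat a pose let the fingers close. It gives the time, the measured TCP pose, the force, the opening and the grip force at its end, in the units of the state.
- sense(): the state, without advancing time (a new reading comes with each control period).
- capture(name): name is "scene" or "top" or "wrist"; returns a dict with "pixels" (480x640x3 uint8, blue, green, red), "fovy" (degrees; the focal length in pixels is half the picture's height over the tangent of half this angle, whatever the lens; pixels are square), "cx", "cy" (the principal point, pixels), "rvec" (rotation vector, rad) and "tvec" (3), from world to camera coordinates, as OpenCV has them. Camera axes: x right, y down, z forward; pixel columns grow to the right and rows downward; lengths in m; the calibration is good to about 2 mm. A picture is of the moment at which its call begins. There is no depth.
- finish_job(): hands the job in; it is judged then, once.
The state is a dict: "time_s": time; "joints": joint angles; "joint_velocities": joint speeds; "effort": joint torques, N m; "tcp_pos": TCP position; "ee_rot": TCP orientation; "wrist_force": force on the tool from outside, world axes, zero at the start; "moment": the same for the moment, N m; "gripper_width": opening from 0.0 (shut) to 1.0 (fully open); "gripper_force": force on a finger pad.
Only numpy, scipy, OpenCV 4.12 (cv2) and the standard library are available. Lean on these libraries where they do the work, as an engineer would, in place of code of your own. Each camera call takes 0.05 s, during which the arm holds its last target. There are 200 camera calls.

### The job

Slide the sled that carries the round wooden blank off the thick plywood board, across the step and onto the lower grey sanding board, until the whole sled stands flat on the blue pad, square with it. Keep the sled down on the surface rather than lifting it, do not let it tip, and keep the blank standing on it. Leave the other sled, with the square blocks, where it is.

Things in the scene. Friction and masses are not known exactly. Their poses are not given: they have to be found in the camera images.
- disc_sled: The sled to move: loose white board 100 (x) x 150 (y) x 12 mm, 0.3 kg, on the thick board, within 6 deg of square with the step. Red upright handle fin, 24 mm wide (x), 40 long (y), centred at x 0, y +50 mm, its top 82 mm above the underside; the blank stands on the -y half, which faces the step. Origin: centre of the underside, z up.
- blank: Round wooden turning blank glued up from three discs (pale, darker, pale): 70 mm diameter, 54 mm tall, about 0.14 kg. It stands loose on the disc sled at the sled's x 0, y -35 mm, 12 mm above the sled's underside. Origin: centre of its underside; z is its axis, up.
- block_sled: The other sled, same shape, size, axes and red handle, but carrying two dark square wood blocks (34 x 50 x 50 mm). It stands on the thick board beside the first, nearer or farther from the robot, centres 140 to 180 mm apart along the step and up to 60 mm across.
- pad: Blue pad 150 (x) x 200 mm (y), flush in the fixed grey board, 40 mm above the table. Origin: its centre at the surface, z up. The step is a straight edge along x, 125 mm from the centre in +y; there, without a gap, the thick board's top is 10 mm higher (50 mm above the table). Boards: 320 mm along the step, 270 across. Sled and pad axes and centres agree when it is in place, handle trailing.
Mind the look-alikes: they are no part of the job. Leave any turquoise look-alike of the disc_sled alone. There is more than one size of the blank; the job needs the larger.

How it is judged (in metres and radians):
At the end, for the whole second after the job is handed in: The disc sled lies flat and at rest on the blue pad, its centre within 25 mm of the pad's along each of the pad's axes and its length within 10 degrees of the pad's, with the blank standing upright on the sled (its axis within 70 mm of the sled's centre) (x of disc_sled in the frame of pad between -0.025 and 0.025 m and y of disc_sled in the frame of pad between -0.025 and 0.025 m and z of disc_sled in the frame of pad between -0.005 and 0.005 m and angle between the y axis of disc_sled and the y axis of pad, either way round below 0.175 rad and angle between disc_sled's own z axis and vertical below 0.05 rad and linear speed of each of disc_sled, blank below 0.02 m/s and angle between blank's own z axis and vertical below 0.1 rad and z of blank in the frame of disc_sled between 0.006 and 0.018 m and horizontal distance between blank and disc_sled below 0.07 m); the robot touches nothing.
It fails at once if the disc sled is lifted: its underside's centre rises more than 10 mm above the top of the thick board (60 mm above the table) (height (world z) of disc_sled above 0.06 m).
It fails at once if the disc sled tips by more than 15 degrees (angle between disc_sled's own z axis and vertical above 0.262 rad).
It fails at once if the blank tips by more than 20 degrees (angle between blank's own z axis and vertical above 0.35 rad).
It fails at once if the other sled is moved by more than 20 mm (distance of block_sled from where it was at the start of the episode above 0.02 m).
It also fails if it takes over 42 s, if anything falls off the work surface, if the arm or the gripper's body presses on something with over 40 N, if the wrist force passes 120 N, or if a joint passes its speed limit or range.

## Working session

There is one attempt and no reset: what is moved stays moved. The work goes in short steps, Python scripts to look and compute and a tool call to move; the robot and the scene stay as the last step left them, time stands still between calls to the robot, and variables do not carry over. Pictures are saved under pics/ and viewed, at most 10 in all, crops included, and the job is handed in when it is done.

Besides the shell and the picture viewer there is one more tool, called after "Request:" by a JSON object that holds its "op" and its "data", one argument or row to a line. arm_command: Moves the arm, as the interface text tells. Its arguments: {"type":"object","properties":{"deltas":{"type":"array"}},"required":["deltas"]}

```bash
mkdir -p pics
cat > h.py <<'E'
import numpy as np, cv2
from station import sense, capture, finish_job, tip_reach
def cam(c):
    f=240/np.tan(np.radians(c["fovy"])/2)
    K=np.array([[f,0,c["cx"]],[0,f,c["cy"]],[0,0,1]]);R=cv2.Rodrigues(np.array(c["rvec"],float))[0]
    return K,R,np.array(c["tvec"],float).ravel()
def ray(c,uv,z):
    K,R,t=cam(c);o=-R.T@t;d=R.T@np.linalg.inv(K)@np.array([*uv,1.]);return o+d*(z-o[2])/d[2]
def proj(c,P):
    K,R,t=cam(c);return cv2.projectPoints(np.array(P,float).reshape(-1,3),R,t,K,None)[0].reshape(-1,2)
E
python3 - <<'E'
from h import *
for n in("top","scene"):
    c=capture(n);cv2.imwrite(f"pics/{n}.png",c["pixels"]);print(n,{k:c[k] for k in c if k!="pixels"})
import pickle
s=sense();print(s,tip_reach)
E
```

```text
top {'fovy': 45.573227134423384, 'cx': 309.92467610517923, 'cy': 236.32436248272242, 'rvec': array([ 2.15857521, -2.15368959,  0.11757701]), 'tvec': array([0.059016  , 0.56155443, 1.26517612])}
scene {'fovy': 54.67937574150122, 'cx': 324.4883997578822, 'cy': 247.24371583205388, 'rvec': array([ 1.75801315,  1.43533968, -0.78458297]), 'tvec': array([-0.166319  , -0.23645956,  1.43640855])}
{'time_s': 0.1, 'joints': array([ 8.99892148e+01,  2.20848691e+01,  3.85159354e-01, -2.59906187e-02,
       -6.84106272e+01, -1.48161234e+01]), 'joint_velocities': array([-0.0746086 ,  0.01438772,  0.24782211,  0.10614514, -0.02374276,
       -0.00290318]), 'effort': array([ 6.85736704e-04, -3.91687202e+01,  1.87937075e+01,  4.23189551e+00,
        1.34630338e-02, -6.99294924e-05]), 'tcp_pos': array([0.15979237, 0.60368933, 0.24056614]), 'ee_rot': array([[ 9.66660501e-01, -2.56061120e-01, -4.22160383e-04],
       [-2.56061454e-01, -9.66658587e-01, -1.92562698e-03],
       [ 8.49932407e-05,  1.96952654e-03, -9.99998057e-01]]), 'wrist_force': array([ 0.34484479,  0.19505044, -0.38114745]), 'moment': array([0.01419493, 0.00700755, 0.03143267]), 'gripper_force': 0.0, 'gripper_width': 1.002842421065297} 0.019
```

View pics/top.png

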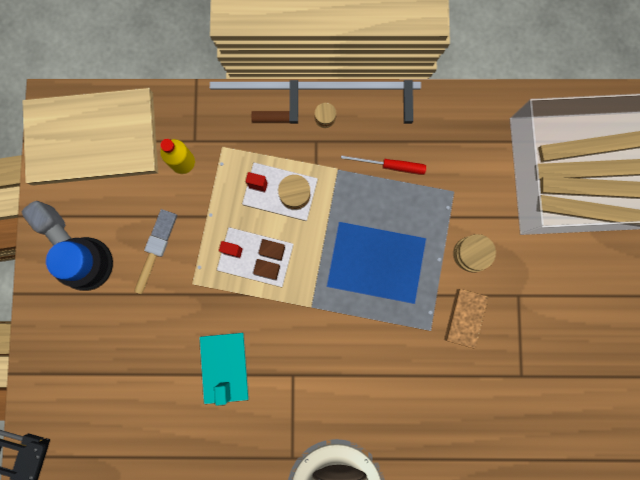

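View pics/scene.png

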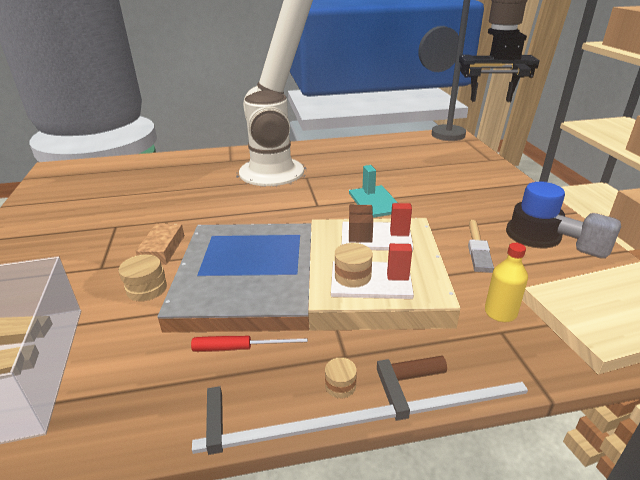

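The top view shows the disc sled on the far side, with its handle at (257,181) and the large blank at (294,191). The block sled is nearer, around (255,256), and the pad is around (377,262). Look-alikes are the turquoise sled at (224,370), a loose blank at (475,252) and a small blank at (325,113). None of these stands on a white sled on the thick board, so the target is the one at (280,190). I'll confirm it in an enlarged crop.

Run:
```python
import cv2
i=cv2.imread("pics/top.png")
cv2.imwrite("pics/crop1.png",cv2.resize(i[140:240,210:340],None,fx=6,fy=6,interpolation=cv2.INTER_CUBIC))
cv2.imwrite("pics/crop2.png",cv2.resize(i[160:335,300:460],None,fx=3.4,fy=3.4,interpolation=cv2.INTER_CUBIC))
```

```text
(no output)
```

View pics/crop1.png

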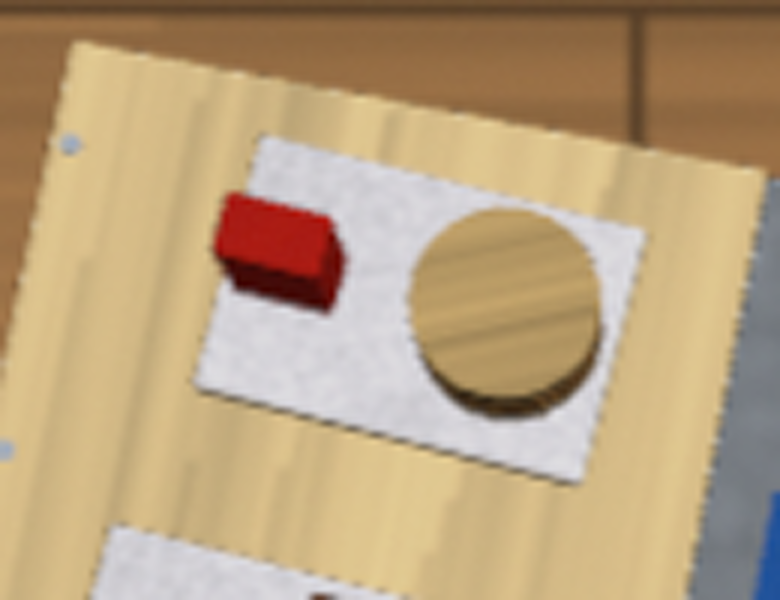

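View pics/crop2.png

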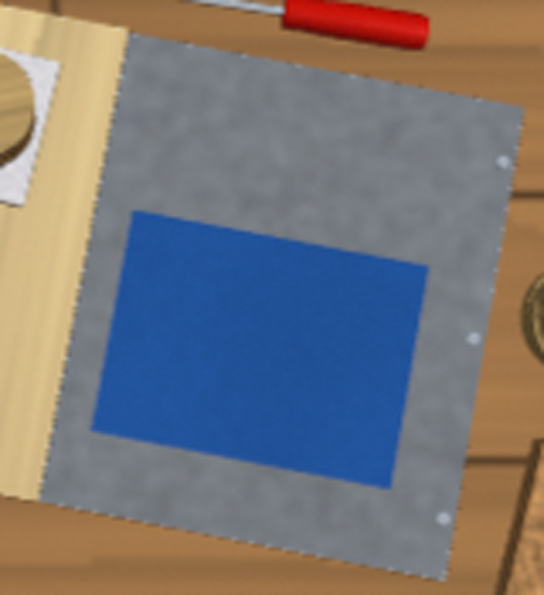

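The crop confirms the white sled with a red fin and one large three-layer disc. The sled's corners are sharp at crop pixels (262,136), (643,232), (580,482) and (197,388). The pad's corners are at (134,210), (428,266), (390,488) and (92,431).

Run:
```python
from h import *
c=capture("top")
def pts(a,s,o,z): return np.array([ray(c,[(u+.5)/s-.5+o[0],(v+.5)/s-.5+o[1]],z) for u,v in a])
S=pts([(262,136),(643,232),(580,482),(197,388)],6,(210,140),.062)
P=pts([(134,210),(428,266),(390,488),(92,431)],3.4,(300,160),.04)
H=pts([(231,193),(331,217),(320,279),(217,251)],6,(210,140),.132)
B=pts([(507,307)],6,(210,140),.116)
for n,Q in(("sled",S),("pad",P),("handle",H)):
    m=Q.mean(0); yv=(Q[0]+Q[3]-Q[1]-Q[2]);print(n,m.round(4),"sides",[np.linalg.norm(Q[i]-Q[i-1]).round(4) for i in range(4)],"yaw of y",np.degrees(np.arctan2(yv[1],yv[0])).round(2))
    xv=Q[0]+Q[1]-Q[2]-Q[3];print(" yaw x",np.degrees(np.arctan2(xv[1],xv[0])).round(2), "yhat",(yv/np.linalg.norm(yv)).round(4))
print("blank",B)
```

```text
sled [0.6603 0.1283 0.062 ] sides [np.float64(0.0989), np.float64(0.1482), np.float64(0.0976), np.float64(0.1474)] yaw of y 75.9
 yaw x -13.59 yhat [0.2436 0.9699 0.    ]
pad [ 0.5028 -0.0892  0.04  ] sides [np.float64(0.1496), np.float64(0.1985), np.float64(0.1491), np.float64(0.1985)] yaw of y 79.26
 yaw x -10.81 yhat [0.1863 0.9825 0.    ]
handle [0.6728 0.1757 0.132 ] sides [np.float64(0.0215), np.float64(0.0367), np.float64(0.0227), np.float64(0.038)] yaw of y 75.48
 yaw x -10.79 yhat [0.2508 0.968  0.    ]
blank [[0.65017377 0.09382492 0.116     ]]
```

Request:
{"op": "arm_command", "data": {
  "deltas": [
    [0,0,0.1,3.77,1.76,0,-1],
    [0,0,0.2,7.55,3.52,0,-1],
    [0,0,0.3,11.3,5.28,0,-1],
    [0,0,0.4,15.1,7.04,0,-1],
    [0,0,0.5,18.9,8.8,0,-1],
    [0,0,0.6,22.6,10.56,0,-1],
    [0,0,0.7,26.4,12.3,0,-1],
    [0,0,0.8,30.2,14.1,0,-1]
  ]
}}

```text
time_s: 0.82
tcp_pos: [0.4165, 0.3893, 0.2415]
ee_rot: [[0.486, -0.874, -0.0], [-0.874, -0.486, -0.0], [0.0, 0.0, -1.0]]
wrist_force: [0.4, -0.1, -1.0]
gripper_width: 1.001
gripper_force: 0.0
```

```bash
cat >> h.py <<'E'
def togo(p,yaw):
    "shift in tool axes (cm) and rz (rad) to reach p with tool y at yaw deg, tool down"
    s=sense();R=s["ee_rot"];y=np.radians(yaw);Y=np.array([np.cos(y),np.sin(y),0]);Z=np.array([0,0,-1.])
    T=np.column_stack([np.cross(Y,Z),Y,Z]);rv=cv2.Rodrigues(R.T@T)[0].ravel()
    print("t",s["time_s"],"tcp",s["tcp_pos"].round(4),"j",s["joints"].round(1),"F",s["wrist_force"].round(1),"w",s["gripper_width"],s["gripper_force"])
    print("shift",(R.T@(np.array(p)-s["tcp_pos"])*100).round(2),"rv",rv.round(4))
E
python3 -c "
from h import *
togo([.6723,.1767,.24],166.1)"
```

```text
t 0.8167 tcp [0.4165 0.3893 0.2415] j [ 59.3  16.7  -7.5  -0.  -65.8 -30.3] F [ 0.4 -0.1 -1. ] w 1.0011641003416343 0.0
shift [ 31.01 -12.03   0.15] rv [ 2.0e-04 -1.0e-04  7.5e-01]
```

Request:
{"op": "arm_command", "data": {
  "deltas": [
    [0,0,0.1,3.8,-1.5,0,-1],
    [0,0,0.2,7.6,-3.0,0,-1],
    [0,0,0.3,11.4,-4.4,0,-1],
    [0,0,0.4,15.2,-5.9,0,-1],
    [0,0,0.5,19.1,-7.4,0,-1],
    [0,0,0.6,22.9,-8.9,0,-1],
    [0,0,0.7,26.8,-10.4,0,-1],
    [0,0,0.75,30.5,-11.8,0,-1]
  ]
}}

```text
time_s: 1.48
tcp_pos: [0.669, 0.1811, 0.241]
ee_rot: [[-0.24, -0.971, -0.001], [-0.971, 0.24, -0.0], [0.0, 0.001, -1.0]]
wrist_force: [1.1, 2.3, -0.1]
gripper_width: 0.998
gripper_force: 0.0
```

```bash
python3 -c "
from h import *
togo([.6723,.1767,.24],166.1)
c=capture('wrist');cv2.imwrite('pics/w1.png',c['pixels'])
y=np.array([.2402,.9707,0]);x=np.array([.9707,-.2402,0])
print(proj(c,[np.array([.6723,.1767,.132])+a*x*.012+b*y*.02 for a,b in((1,1),(1,-1),(-1,-1),(-1,1))]).round(0))
print(proj(c,[np.array([.6603,.1283,.062])+a*x*.05+b*y*.075 for a,b in((1,1),(1,-1),(-1,-1),(-1,1))]).round(0))
"
```

```text
t 1.4833 tcp [0.669  0.1811 0.241 ] j [ 28.5  28.8  11.3  -0.  -72.5 -42.4] F [ 1.1  2.3 -0.1] w 0.9984192446049017 0.0
shift [ 0.34 -0.43  0.1 ] rv [ 0.0007 -0.0004  0.0001]
[[303. 264.]
 [302. 210.]
 [336. 210.]
 [336. 264.]]
[[265. 243.]
 [257.  62.]
 [383.  63.]
 [375. 243.]]
```

View pics/w1.png

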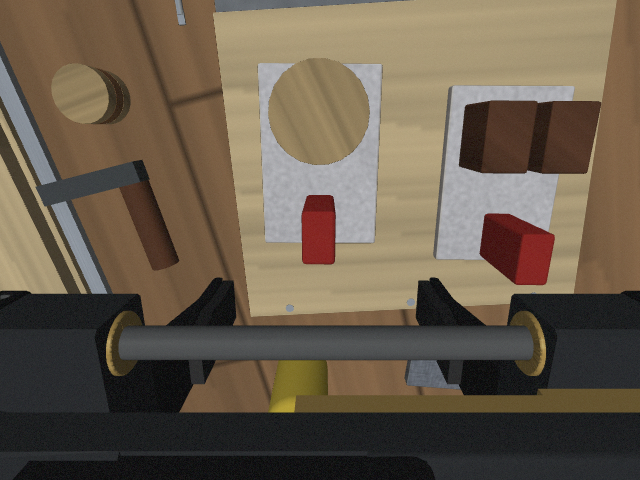

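The wrist view shows the fin at about (302–336, 195–264) and the sled corners at (258,63), (383,64), (375,243) and (265,243). These are within 1–2 px of my predictions, so the pose is confirmed. Going down.

Request:
{"op": "arm_command", "data": {
  "deltas": [
    [0,0,0,0.2,-0.2,2.5,-1],
    [0,0,0,0.3,-0.3,5,-1],
    [0,0,0,0.3,-0.3,6.5,-1],
    [0,0,0,0.3,-0.3,7,-1],
    [0,0,0,0.3,-0.3,7,-1]
  ]
}}

```text
time_s: 1.95
tcp_pos: [0.6689, 0.1789, 0.1694]
ee_rot: [[-0.236, -0.972, -0.004], [-0.972, 0.236, -0.002], [0.003, 0.003, -1.0]]
wrist_force: [0.8, -0.8, 0.3]
gripper_width: 0.997
gripper_force: 0.0
```

```bash
python3 -c "
from h import *
togo([.6723,.1767,.10],166.1)"
```

```text
t 1.95 tcp [0.6689 0.1789 0.1694] j [ 28.3  31.6   5.6  -0.  -64.2 -41.9] F [ 0.8 -0.8  0.3] w 0.9970985639257357 0.0
shift [ 0.12 -0.4   6.94] rv [ 0.0032 -0.0026  0.0047]
```

Request:
{"op": "arm_command", "data": {
  "deltas": [
    [0,0,0,0.1,-0.4,1.5,-1],
    [0,0,0,0.1,-0.4,3,-1],
    [0,0,0,0.1,-0.4,4.5,-1],
    [0,0,0,0.1,-0.4,6,-1],
    [0,0,0,0.1,-0.4,6.8,-1],
    [0,0,0,0.1,-0.4,6.8,-1],
    [0,0,0,0.1,-0.4,6.8,-1]
  ]
}}

```text
time_s: 2.53
tcp_pos: [0.6741, 0.1777, 0.1046]
ee_rot: [[-0.235, -0.972, 0.001], [-0.972, 0.235, 0.0], [-0.0, -0.001, -1.0]]
wrist_force: [0.2, -0.4, 0.1]
gripper_width: 1.0
gripper_force: 0.0
```

```bash
python3 -c "
from h import *
togo([.6723,.1767,.10],166.1)"
```

```text
t 2.5333 tcp [0.6741 0.1777 0.1046] j [ 28.   35.1   2.    0.  -56.8 -41.6] F [ 0.2 -0.4  0.1] w 0.9996967589692907 0.0
shift [0.14 0.15 0.46] rv [-0.0013  0.0004  0.0054]
```

Centred to within 2 mm, so I'll close gradually.

Request:
{"op": "arm_command", "data": {
  "deltas": [
    [0,0,0.005,0.1,0.15,0.3,0],
    [0,0,0.005,0.1,0.15,0.3,0.2],
    [0,0,0.005,0.1,0.15,0.3,0.4],
    [0,0,0.005,0.1,0.15,0.3,0.6],
    [0,0,0.005,0.1,0.15,0.3,1],
    [0,0,0.005,0.1,0.15,0.3,1],
    [0,0,0.005,0.1,0.15,0.3,1],
    [0,0,0.005,0.1,0.15,0.3,1]
  ]
}}

```text
time_s: 3.2
tcp_pos: [0.6719, 0.1767, 0.1006]
ee_rot: [[-0.241, -0.971, 0.0], [-0.971, 0.241, 0.0], [-0.0, -0.0, -1.0]]
wrist_force: [-0.1, 0.0, 0.1]
gripper_width: 0.479
gripper_force: 0.0
```

```bash
python3 -c "
from h import *
p=np.array([.5028,-.0892,.10])+.05*np.array([.1863,.9825,0])
print(p);togo(p,169.25)"
```

```text
[ 0.512115 -0.040075  0.1     ]
t 3.2 tcp [0.6719 0.1767 0.1006] j [ 28.   35.2   1.4   0.  -56.2 -42. ] F [-0.1  0.   0.1] w 0.4792131444294473 0.0
shift [24.88 10.29  0.06] rv [-0.0001  0.     -0.0554]
```

Still closing, so I'll hold.

Request:
{"op": "arm_command", "data": {
  "deltas": [
    [0,0,0,0,0,0,1],
    [0,0,0,0,0,0,1],
    [0,0,0,0,0,0,1],
    [0,0,0,0,0,0,1],
    [0,0,0,0,0,0,1],
    [0,0,0,0,0,0,1]
  ]
}}

```text
time_s: 3.7
tcp_pos: [0.672, 0.1767, 0.1005]
ee_rot: [[-0.241, -0.971, 0.0], [-0.971, 0.241, 0.0], [-0.0, -0.0, -1.0]]
wrist_force: [1.0, 1.0, -1.2]
gripper_width: 0.278
gripper_force: 30.0
```

Request:
{"op": "arm_command", "data": {
  "deltas": [
    [0,0,-0.003,0.2,0,0,1],
    [0,0,-0.01,0.6,0,0,1],
    [0,0,-0.017,1.2,-0.1,0,1],
    [0,0,-0.025,1.8,-0.1,0,1],
    [0,0,-0.033,2.4,-0.1,0,1],
    [0,0,-0.041,3.0,-0.2,0,1],
    [0,0,-0.049,3.6,-0.2,0,1],
    [0,0,-0.055,4.2,-0.2,0,1]
  ]
}}

```text
time_s: 4.37
tcp_pos: [0.6636, 0.1346, 0.1005]
ee_rot: [[-0.187, -0.982, 0.0], [-0.982, 0.187, 0.0], [-0.0, -0.0, -1.0]]
wrist_force: [0.3, 1.7, -1.4]
gripper_width: 0.275
gripper_force: 30.0
```

```bash
python3 -c "
from h import *
togo([ 0.5121,-0.0401,.1005],169.25)"
```

```text
t 4.3667 tcp [0.6636 0.1346 0.1005] j [ 25.1  33.7  -1.5  -0.  -54.9 -35.9] F [ 0.3  1.7 -1.4] w 0.2751224613358984 29.975549234077334
shift [19.99 11.62  0.  ] rv [-0.  0.  0.]
```

Request:
{"op": "arm_command", "data": {
  "deltas": [
    [0,0,0,0.7,0,0,1],
    [0,0,0,1.4,0,0,1],
    [0,0,0,2.1,0,0,1],
    [0,0,0,2.8,0,0,1],
    [0,0,0,3.5,0,0,1],
    [0,0,0,4.2,0,0,1],
    [0,0,0,4.9,0,0,1],
    [0,0,0,5.6,0,0,1]
  ]
}}

```text
time_s: 5.03
tcp_pos: [0.6531, 0.0797, 0.1006]
ee_rot: [[-0.187, -0.982, -0.0], [-0.982, 0.187, 0.0], [-0.0, 0.0, -1.0]]
wrist_force: [-0.7, 0.4, -1.0]
gripper_width: 0.273
gripper_force: 30.0
```

Request:
{"op": "arm_command", "data": {
  "deltas": [
    [0,0,0,0.7,0,0,1],
    [0,0,0,1.4,0.1,0,1],
    [0,0,0,2.0,0.4,0,1],
    [0,0,0,2.6,0.8,0,1],
    [0,0,0,3.2,1.2,0,1],
    [0,0,0,3.8,1.7,0,1],
    [0,0,0,4.4,2.2,0,1],
    [0,0,0,5.0,2.7,0,1]
  ]
}}

```text
time_s: 5.7
tcp_pos: [0.6166, 0.0359, 0.1006]
ee_rot: [[-0.187, -0.982, -0.0], [-0.982, 0.187, 0.0], [0.0, 0.0, -1.0]]
wrist_force: [0.3, 1.2, -2.0]
gripper_width: 0.273
gripper_force: 30.0
```

```bash
python3 -c "
from h import *
togo([ 0.5121,-0.0401,.1005],169.25);print(sense()['moment'])
c=capture('scene');cv2.imwrite('pics/s2.png',cv2.resize(c['pixels'][150:350,130:480],None,fx=2.2,fy=2.2))"
```

```text
t 5.7 tcp [0.6166 0.0359 0.1006] j [ 18.3  28.7 -10.8  -0.  -50.5 -29.1] F [ 0.3  1.2 -2. ] w 0.2734774754015259 29.97545650228858
shift [9.42 8.84 0.01] rv [ 0.0001 -0.     -0.0003]
[ 0.21220197 -0.1666078   0.01519764]
```

View pics/s2.png

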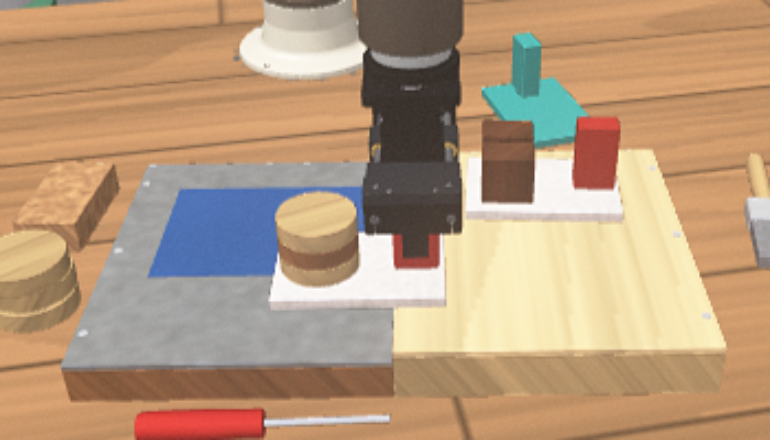

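The sled spans the step (crop x≈393), held level. The blank stands at (317,240) and the block sled hasn't moved. Continuing.

Request:
{"op": "arm_command", "data": {
  "deltas": [
    [0,0,0,0.6,0.6,0,1],
    [0,0,0,1.2,1.1,0,1],
    [0,0,0,1.8,1.7,0,1],
    [0,0,0,2.4,2.3,0,1],
    [0,0,0,3.0,2.8,0,1],
    [0,0,0,3.6,3.4,0,1],
    [0,0,0,4.2,3.9,0,1],
    [0,0,0,4.8,4.5,0,1]
  ]
}}

```text
time_s: 6.42
tcp_pos: [0.5631, -0.0031, 0.1003]
ee_rot: [[-0.187, -0.982, -0.001], [-0.982, 0.187, -0.0], [0.0, 0.001, -1.0]]
wrist_force: [0.5, 0.2, -2.7]
gripper_width: 0.272
gripper_force: 30.0
```

Request:
{"op": "arm_command", "data": {
  "deltas": [
    [0,0,0,0.6,0.6,0,1],
    [0,0,0,1.2,1.1,0,1],
    [0,0,0,1.8,1.7,0.1,1],
    [0,0,0,2.4,2.3,0.2,1],
    [0,0,0,3.0,2.8,0.3,1],
    [0,0,0,3.6,3.4,0.4,1],
    [0,0,0,4.1,3.9,0.5,1],
    [0,0,0,4.4,4.2,0.6,1]
  ]
}}

```text
time_s: 7.08
tcp_pos: [0.5136, -0.0384, 0.0944]
ee_rot: [[-0.187, -0.982, -0.001], [-0.982, 0.187, -0.0], [0.0, 0.001, -1.0]]
wrist_force: [0.5, -0.4, -3.6]
gripper_width: 0.269
gripper_force: 30.0
```

Request:
{"op": "arm_command", "data": {
  "deltas": [
    [0,0,0,0.1,0.1,0.05,1],
    [0,0,0,0.1,0.1,0.1,1],
    [0,0,0,0.1,0.1,0.2,1],
    [0,0,0,0.1,0.1,0.25,1],
    [0,0,0,0.1,0.1,0.3,1],
    [0,0,0,0.1,0.1,0.35,1]
  ]
}}

```text
time_s: 7.58
tcp_pos: [0.5138, -0.0384, 0.091]
ee_rot: [[-0.187, -0.982, 0.0], [-0.982, 0.187, 0.0], [-0.0, -0.0, -1.0]]
wrist_force: [-0.8, -0.6, -3.5]
gripper_width: 0.272
gripper_force: 30.0
```

```bash
python3 -c "
from h import *
togo([ 0.5121,-0.0401,.0905],169.25);print(sense()['moment'])
c=capture('scene');cv2.imwrite('pics/s3.png',cv2.resize(c['pixels'][150:330,130:400],None,fx=2.9,fy=2.9))"
```

```text
t 7.5833 tcp [ 0.5138 -0.0384  0.091 ] j [ 13.8  21.1 -26.1   0.  -42.8 -24.6] F [-0.8 -0.6 -3.5] w 0.272276089425285 29.97443796135485
shift [0.2  0.13 0.05] rv [-0.0001  0.     -0.0001]
[ 0.21042131 -0.16222484  0.01802146]
```

View pics/s3.png

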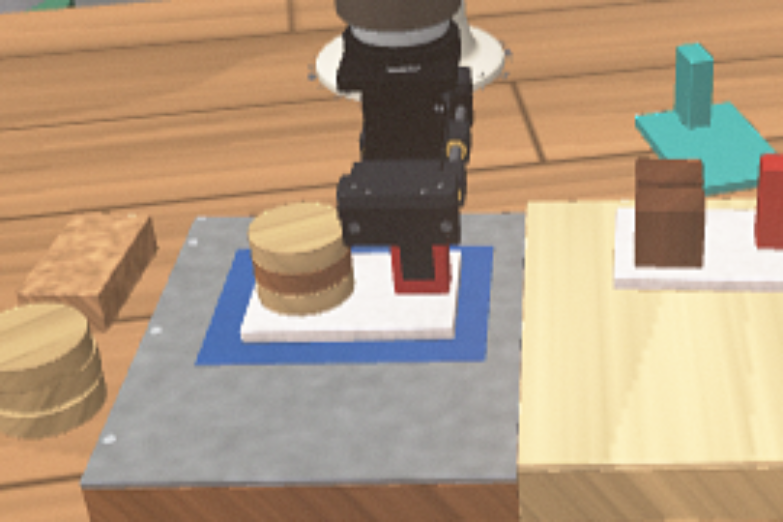

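The sled sits over the pad, and the blank is upright at (300,260). The wrist still carries part of the weight (-3.5 N), so I'll lower until the surface takes it.

Request:
{"op": "arm_command", "data": {
  "deltas": [
    [0,0,0,0,0,0.05,1],
    [0,0,0,0,0,0.08,1],
    [0,0,0,0,0,0.1,1],
    [0,0,0,0,0,0.1,1]
  ]
}}

```text
time_s: 7.97
tcp_pos: [0.5137, -0.0385, 0.0905]
ee_rot: [[-0.187, -0.982, 0.0], [-0.982, 0.187, -0.0], [-0.0, -0.0, -1.0]]
wrist_force: [-0.6, 0.8, 0.7]
gripper_width: 0.275
gripper_force: 30.0
```

In contact now. I'll release gradually and then retreat straight up.

Request:
{"op": "arm_command", "data": {
  "deltas": [
    [0,0,0,0,0,0,0.3],
    [0,0,0,0,0,0,0.2],
    [0,0,0,0,0,0,0.1],
    [0,0,0,0,0,0,0],
    [0,0,0,0,0,0,-0.1],
    [0,0,0,0,0,0,-0.2],
    [0,0,0,0,0,0,-0.2],
    [0,0,0,0,0,0,-0.2]
  ]
}}

```text
time_s: 8.63
tcp_pos: [0.5135, -0.0386, 0.0901]
ee_rot: [[-0.187, -0.982, 0.0], [-0.982, 0.187, -0.0], [0.0, -0.0, -1.0]]
wrist_force: [-0.1, -0.3, 0.8]
gripper_width: 0.588
gripper_force: 0.0
```

Request:
{"op": "arm_command", "data": {
  "deltas": [
    [0,0,0,0,0,-0.5,-0.2],
    [0,0,0,0,0,-2,-0.2],
    [0,0,0,0,0,-4,-0.2],
    [0,0,0,0,0,-7,-0.2],
    [0,0,0,0,0,-10,-0.2],
    [0,0,0,0,0,-13,-0.2],
    [0,0,0,0,0,-15,-0.2],
    [0,0,0,0,0,-15,-0.2]
  ]
}}

```text
time_s: 9.3
tcp_pos: [0.5161, -0.0385, 0.2458]
ee_rot: [[-0.186, -0.982, 0.011], [-0.983, 0.186, 0.001], [-0.003, -0.011, -1.0]]
wrist_force: [0.9, 0.2, 0.1]
gripper_width: 0.598
gripper_force: 0.0
```

```bash
python3 -c "
from h import *
c=capture('scene');cv2.imwrite('pics/s4.png',cv2.resize(c['pixels'][150:330,130:400],None,fx=2.9,fy=2.9))"
```

```text
(no output)
```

View pics/s4.png

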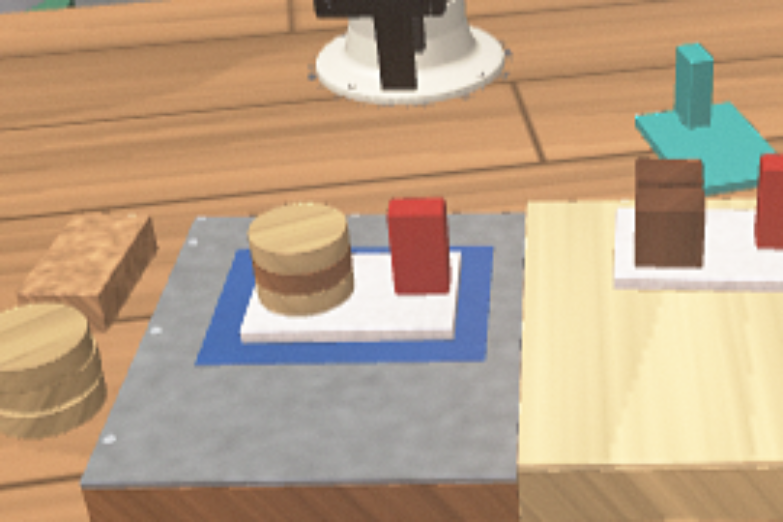

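The sled lies flat and square within the pad, with its front edge from (243,340) to (455,340) inside the pad's (197,364)–(488,360). The blank is upright and the gripper is clear.

```bash
python3 -c "
from h import *
print(finish_job())"
```

```text
the job is handed in; nothing more can be done
None
```

I slid the disc sled across the step onto the blue pad and handed the job in at about 9.4 s. In the last picture it lies flat and square on the pad with the blank upright, the block sled looks unmoved and the gripper is clear; the hand-in returned no verdict.

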